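# Lock the farm stand's till cupboard with its hasp and drop pin

### The arm

A 6-joint arm with a two-finger parallel gripper is mounted at the origin on the work surface. World frame = base frame: x ahead of the robot, y to its left, z up, the work surface at z = 0. Lengths are in m, angles in rad, forces in N, time in s.
With the tool pointing down it reaches from about 0.275 to 0.725 m from the base axis. Payload 5.6 kg.
Tool frame: the origin (TCP) lies where the fingers leave the gripper's body, on its centre line; the fingertips stand 73 mm ahead of it and the grasp point (between the pads) lies 54 mm ahead of it; z points along the fingers, y is the direction in which the jaws open and shut (so a half turn about z gives the same grasp; the last joint's range is limited). The gripper opens to 85 mm and grips with 20 to 120 N. Pads are 22 mm wide; open, the fingers measure 114 mm over their backs; the gripper's body (76 mm by 85 mm) begins 54 mm behind the grasp point. The pads swing forward as they close: fully open they stand 13 mm farther back than shut.
Start: joints at [1.572, 0.255, 0.108, 0, -1.424, -0.285], TCP at [0.154, 0.528, 0.304] pointing down, gripper open.
Joint ranges: [-2.95, 2.95], [-1.21, 1.97], [-1.09, 1.5], [-2.87, 1.71], [-2.94, -0.07], [-3.05, 3.05]. Speed limits (rad/s): [2.57, 2.57, 3.14, 3.14, 3.14, 3.14].

### API

Orientations are given as a unit quaternion [w, x, y, z].
In Python, from rig import arm gives the robot as it stands. The module is installed in compiled form; this text tells all that it offers.
- The arm moves only by the shell command python3 -m crank 'ROWS'. ROWS is JSON, a list of rows, each a list of 3 entries, a list of its own where there are three numbers: the shift along the tool's x, y, z in cm, then the turn, a rotation vector about the tool's x, y, z in rad, then the finger opening in cm, from 0 to 8.54. A call has 1 to 12 rows; each row is the pose to reach, as a shift and turn from the pose measured when the call began, along the tool's axes at that moment; what a row does not reach only later rows make up. A row lasts 1/8 s, in which the tool goes at most 62.5 mm and 10.7 degrees, less where a joint would pass 70% of its speed; a pose out of reach is approached as far as the arm can. A call with a gripper value outside its range is refused whole. The fingers move at their own pace and stop on an object; the grip force is fixed at half the most. Time passes only in rows, so rows that repeat a pose let the fingers close. It gives the time, the measured TCP pose, the force and the opening at its end, in the units of the state.
- arm.sense(): the state, without advancing time (a new reading comes with each control period).
- arm.capture(name): name is "side" or "top"; returns a dict with "frame" (384x512x3 uint8, red, green, blue), "range_z" (384x512 float32, m along the optical axis (not along the pixel's ray), 0 where there is no reading), "fx", "fy", "cx", "cy" (pixels), "pose" (4x4, takes a point from camera to world coordinates). Camera axes: x right, y up, looking along -z (the intrinsics and any distortion apply to the point x, -y, -z); pixel columns grow to the right and rows downward; lengths in m; the calibration is good to about 2 mm. A picture is of the moment at which its call begins.
- arm.sign_off(): hands the job in, once; it reports no verdict.
The state is a dict: "time": time; "qpos": joint angles; "dq": joint speeds; "joint_torque": joint torques, N m; "eef_pos": TCP position; "eef_rot": TCP orientation; "contact_force": force on the tool from outside, world axes, zero at the start; "ft_torque": the same for the moment, N m; "width": finger opening in m.
Only numpy, scipy, OpenCV 4.12 (cv2) and the standard library are available. Lean on these libraries where they do the work, as an engineer would, in place of code of your own. Each camera call takes 0.05 s, during which the arm holds its last target.

### The job

Lock the little two-door till cupboard on the farm-stand counter: swing its open hasp strap fully home against the doors so that the staple stands out through the slot, then take the wooden-handled pin out of its block and put it down through the staple's eye, in front of the strap, until the handle's shoulder rests on the staple. Let go of it standing upright there, and leave the other things on the counter where they are.

Things in the scene. Friction and masses are not known exactly. Their poses are not given: they have to be found in the camera images.
- cupboard: The till cupboard, fixed: plywood box 160 deep x 300 wide x 255 mm tall, two doors. Origin under its centre; x points level from the doors inward, y along the front (left for one who faces the doors), z up. Flat front at x = -80 mm. Its top overhangs the front by 12 mm, underside 240 mm above the counter: a hand working near the doors must lean outward, away from them.
- staple_eye (a point): Centre of the staple's opening: a level U of round 7 mm steel bar, 110 mm above the counter, sticking out of the doors. Cupboard's axes. The cupboard's front is at x = +27 mm from here; the legs run along x, centres at y = +-11.5 mm; the cross bar's centre is at x = -14.5 mm. Clear opening: 16 mm along y; along x from the closed strap's outer face (+19 mm) to the bar (-11 mm).
- hasp_hinge (a point): The hasp's vertical hinge axis at the strap's mid-height, on the cupboard's front: 70 mm along +y and 21 mm along +x from the staple eye. Cupboard's axes.
- hasp_tail (a point): Middle of the hasp's plain tail, 112.5 mm from the hinge. Flat steel strap on edge, 4 mm thick, 22 mm high, 139 mm long from the hinge; slot 40 x 11 mm from 50 to 90 mm for the staple, plain tail beyond. Axes turn with it: y from tail to hinge, x square to the strap, towards the doors when closed, z up. Closed, its middle plane is 6 mm off the cupboard's front.
- hasp (a joint): Angle of the hasp in rad: 0 is closed flat against the doors, 1.57 stands straight out, it grows as it opens (at most 2.0). It starts 0.9 to 1.7 open, swings level, stays where it is left, and needs about 0.06 N m to move.
- pin_handle (a point): Middle of the upright pin's handle: a dark wooden cylinder 25 mm in diameter, 56 mm tall (28 mm above and below here); under it a steel shaft 10 mm in diameter, 38 mm long, tapered over the last 8 mm. The handle's flat underside is the shoulder. About 70 g. Seated in the staple, this point is 31.5 mm above the eye. Yaw does not matter.
- pin_block: Fixed wooden block 60 x 60 x 45 mm tall, origin under its centre; the pin starts loose in its middle hole, shoulder on the block's top. A like block holding three thin pens up to 85 mm above the counter stands nearby; the two may have swapped places.
- ticket_block_c (a point): Centre of a loose white paper block 55 x 55 x 25 mm, a bystander under the hasp's sweep.
- jam_jar: Bystander: loose closed jar, 66 mm in diameter, 85 mm tall; origin under its centre.
- coin_dish: Bystander: loose wooden dish, 100 mm wide, 30 mm tall; origin under its centre.
- card_reader: Bystander: loose flat black card reader, 130 x 75 x 24 mm; origin under its centre.
- muffin_pack: Bystander: loose tray of six muffins, 120 x 200 x 70 mm; origin under its centre.
- punnet: Bystander: loose empty cardboard punnet 110 x 110 x 60 mm; origin under its centre.
Things that resemble listed ones, but are neither listed nor needed, are in the scene too. Of the things that look like the part that bears pin_handle, the largest one is meant.

How it is judged:
On the way:
1. the hasp is swung home over the staple (value of joint hasp below 0.1 rad), for 0.2 s.
At the end, for the whole second after the job is handed in: The hasp is closed to within 0.1 rad; the pin stands in the staple's eye within 0.2 rad of upright, its shoulder on the staple (within about 4 mm in height; its handle's middle within 14 mm of the eye along x and 9 mm along y), released (value of joint hasp below 0.1 rad and x of pin_handle in the frame of staple_eye between -0.014 and 0.014 m and y of pin_handle in the frame of staple_eye between -0.009 and 0.009 m and z of pin_handle in the frame of staple_eye between 0.026 and 0.0355 m and angle between pin_handle's own z axis and vertical below 0.2 rad and contact force between pin and the fingers below 0.1 N); the robot touches nothing.
It fails at once if a bystander is moved by more than 30 mm (distance of any of ticket_block_c, jam_jar, coin_dish, card_reader, muffin_pack, punnet from where it was at the start of the episode above 0.03 m).
It also fails if it takes over 59 s, if anything falls off the work surface, if the arm or the gripper's body presses on something with over 40 N, if the wrist force passes 120 N, or if a joint passes its speed limit or range.

## Working session

There is one attempt and no reset: what is moved stays moved. The work goes in short steps, Python scripts to look and compute and a shell command to move; the robot and the scene stay as the last step left them, time stands still between calls to the robot, and variables do not carry over. Pictures are saved under pics/ and viewed, and the job is handed in when it is done.

```bash
mkdir -p pics; ls; python3 - <<'E'
from rig import arm
import cv2,numpy as np
s=arm.sense()
for k,v in s.items(): print(k,np.round(v,4))
for n in("side","top"):
    c=arm.capture(n); cv2.imwrite(f"pics/{n}0.png",c["frame"][:,:,::-1]); np.savez(f"{n}0.npz",**c)
    print(n,c["fx"],c["fy"],c["cx"],c["cy"]);print(np.round(c["pose"],4)); print(c.keys())
E
```

```text
pics
time 0.0
qpos [ 1.5716e+00  2.5580e-01  1.0700e-01 -5.0000e-04 -1.4239e+00 -2.8460e-01]
dq [-0.0006 -0.0009  0.0007 -0.0005  0.0001 -0.0003]
joint_torque [-1.00000e-03 -3.86632e+01  2.37944e+01  5.36520e+00 -6.10000e-03
  0.00000e+00]
eef_pos [0.1538 0.5277 0.303 ]
eef_rot [ 1.000e-03  9.899e-01 -1.415e-01 -1.000e-04]
contact_force [-0.6823  0.263   0.6649]
ft_torque [ 0.0395  0.0382 -0.0363]
width 0.0852
side 451.6578601592505 451.6578601592505 254.9011929321966 193.91258089053713
[[ 0.9431  0.1784 -0.2807  0.2796]
 [-0.3322  0.5455 -0.7695 -0.8271]
 [ 0.0158  0.8189  0.5737  0.6685]
 [ 0.      0.      0.      1.    ]]
dict_keys(['frame', 'range_z', 'fx', 'fy', 'cx', 'cy', 'pose'])
top 347.38294799057223 347.38294799057223 255.85392680163164 192.52111027571542
[[-0.0267  0.9876 -0.1548  0.4317]
 [-0.9994 -0.0229  0.0267 -0.0224]
 [ 0.0228  0.1554  0.9876  0.8782]
 [ 0.      0.      0.      1.    ]]
dict_keys(['frame', 'range_z', 'fx', 'fy', 'cx', 'cy', 'pose'])
```

View pics/side0.png

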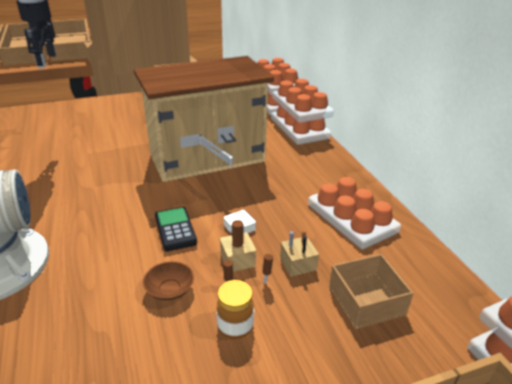

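View pics/top0.png

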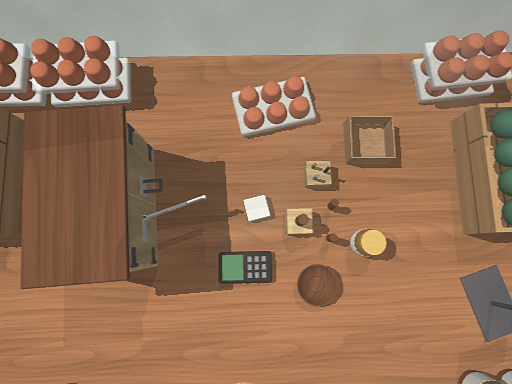

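The side view shows the cupboard at (205,120), its open strap at (205,148), the staple at (227,134) and the punnet, jar, dish and reader around it. These could be taken for the pin:
- the dark handle on the block, side (237,235) / top (302,218)
- a small loose pin at side (228,270) / top (331,239)
- a small loose pin at side (267,265) / top (334,205)
- the pens in the other block, side (297,245) / top (318,172)

The biggest handle, standing on the block, fits the description. I'll check it in close crops.

```bash
cat > h.py <<'E'
import numpy as np,cv2
def load(n): 
    d=np.load(n,allow_pickle=True); return {k:d[k] for k in d.files}
def cloud(c):
    z=c["range_z"]; v,u=np.mgrid[0:384,0:512]
    p=np.stack([(u-c["cx"])/c["fx"]*z,-(v-c["cy"])/c["fy"]*z,-z],-1)
    w=p@c["pose"][:3,:3].T+c["pose"][:3,3]; w[z==0]=np.nan; return w
def ray(c,u,v):
    d=np.array([(u-c["cx"])/c["fx"],-(v-c["cy"])/c["fy"],-1.]); return c["pose"][:3,3],c["pose"][:3,:3]@d
def onz(c,u,v,z):
    o,d=ray(c,u,v); return o+d*(z-o[2])/d[2]
def proj(c,P):
    q=(np.asarray(P)-c["pose"][:3,3])@c["pose"][:3,:3]; return c["cx"]+c["fx"]*q[...,0]/-q[...,2], c["cy"]+c["fy"]*q[...,1]/q[...,2]
def tri(a,b):
    (o1,d1),(o2,d2)=a,b; A=np.stack([d1,-d2],1); t=np.linalg.lstsq(A,o2-o1,rcond=None)[0]
    p,q=o1+d1*t[0],o2+d2*t[1]; return (p+q)/2,np.linalg.norm(p-q)
E
python3 - <<'E'
from h import *
s,t=load("side0.npz"),load("top0.npz")
a=cv2.resize(s["frame"][110:180,170:270],None,fx=6,fy=6,interpolation=2)
b=cv2.resize(s["frame"][205:305,200:330],None,fx=5,fy=5,interpolation=2)
d=cv2.resize(t["frame"][110:290,110:230],None,fx=3.2,fy=3.2,interpolation=2)
e=cv2.resize(t["frame"][150:260,270:400],None,fx=5,fy=5,interpolation=2)
for n,i in zip("abde",(a,b,d,e)): cv2.imwrite(f"pics/crop_{n}.png",i[:,:,::-1])
for n,c in(("s",s),("t",t)):
    w=cloud(c)
    pts={"s":[(237,225),(237,240),(240,262),(228,264),(267,258),(235,287),(230,156),(190,138),(168,285),(200,75),(215,160),(150,200),(298,252)],"t":[(302,219),(293,212),(331,239),(334,205),(373,243),(203,197),(146,218),(257,208),(75,200),(140,170),(318,172)]}[n]
    for u,v in pts: print(n,u,v,np.round(w[v,u],4))
E
```

```text
s 237 225 [ 0.487  -0.1584  0.1024]
s 237 240 [ 0.4858 -0.1612  0.0659]
s 240 262 [ 0.4866 -0.178   0.0198]
s 228 264 [ 0.447  -0.2277  0.0715]
s 267 258 [ 0.5231 -0.2343  0.0702]
s 235 287 [ 0.4386 -0.2995  0.0847]
s 230 156 [0.5431 0.0742 0.1215]
s 190 138 [0.4746 0.2044 0.1151]
s 168 285 [ 0.3361 -0.1809  0.0057]
s 200 75 [0.525  0.2712 0.2537]
s 215 160 [0.5399 0.21   0.0341]
s 150 200 [0.3469 0.1257 0.0004]
s 298 252 [ 0.5994 -0.2131  0.0453]
t 302 219 [ 0.4912 -0.1459  0.0973]
t 293 212 [ 0.513  -0.1337  0.0416]
t 331 239 [ 0.4453 -0.2161  0.0677]
t 334 205 [ 0.5243 -0.2271  0.0711]
t 373 243 [ 0.4335 -0.3068  0.087 ]
t 203 197 [0.5434 0.0737 0.1191]
t 146 218 [0.5004 0.1977 0.1173]
t 257 208 [ 0.527  -0.0473  0.0219]
t 75 200 [0.5233 0.2845 0.2554]
t 140 170 [0.6065 0.2119 0.1219]
t 318 172 [ 0.6102 -0.1995  0.0437]
```

View pics/crop_a.png

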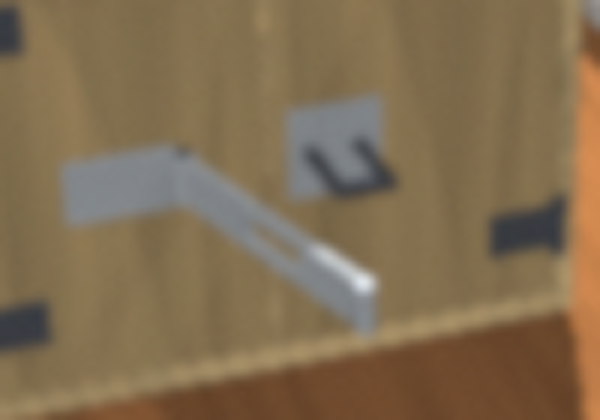

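View pics/crop_b.png

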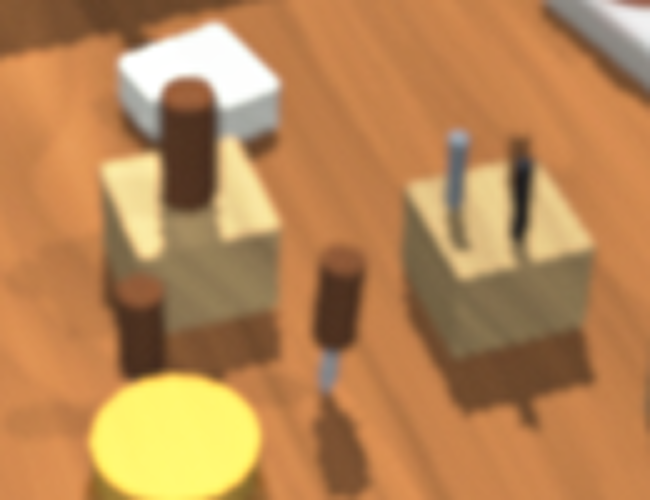

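View pics/crop_d.png

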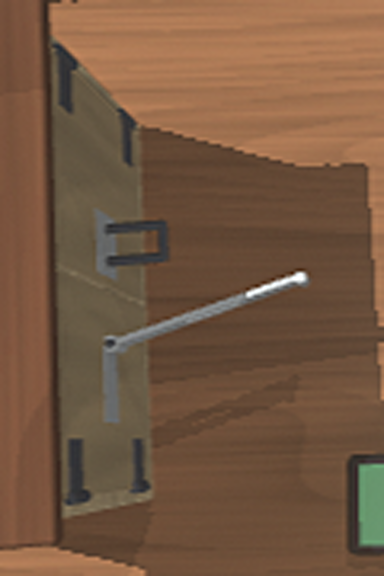

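View pics/crop_e.png

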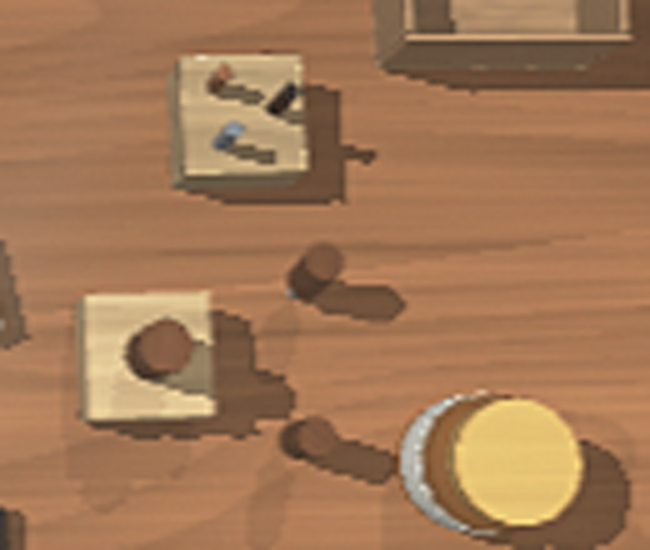

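The crops confirm the choice. The thick handle standing in the left block, side (237,235), is the largest. The two thinner loose pins stand apart at (228,268) and (267,265). The strap stands wide open at side (205,148). Next I measure everything.

```bash
python3 - <<'E'
from h import *
s,t=load("side0.npz"),load("top0.npz")
ws,wt=cloud(s),cloud(t)
# front plane, side view
m=np.zeros((384,512),bool); m[95:170,160:262]=1
P=ws[m]; P=P[np.isfinite(P[:,0])]; P=P[(P[:,2]>.03)&(P[:,2]<.22)]
for i in range(6):
    A=np.c_[P[:,0],np.ones(len(P))]; k=np.linalg.lstsq(A,P[:,1],rcond=None)[0]; r=P[:,1]-A@k
    if i<5:P=P[abs(r)<max(.003,.03/2**i)]
print("front y=%.4f x+%.4f"%tuple(k),len(P),r.std(), "x range",P[:,0].min(),P[:,0].max())
yaw=np.arctan2(1,-k[0]) # inward normal
n=np.array([np.cos(yaw),np.sin(yaw)]); cy=np.array([-n[1],n[0]]); print("inward",n,"cy",cy)
c0=np.array([0,k[1]])
# points off front in both views
for nm,w,(u0,u1,v0,v1) in(("s",ws,(165,250,120,170)),("t",wt,(130,215,160,260))):
    m=np.zeros((384,512),bool); m[v0:v1,u0:u1]=1
    v,u=np.where(m); Q=w[v,u]
    X=(Q[:,:2]-c0)@n; Y=(Q[:,:2]-c0)@cy
    k1=np.isfinite(X)&(X<-.012)&(Q[:,2]>.06)&(Q[:,2]<.16)
    # split strap / staple by world x via staple Y
    print(nm,k1.sum())
    for a in range(-170,0,6):
        q=k1&(X*1000>=a)&(X*1000<a+6)
        if q.sum(): 
            ys=np.sort(Y[q]*1000); print(a,q.sum(),np.round(ys[[0,len(ys)//4,len(ys)//2,3*len(ys)//4,-1]],1),"z",np.round([Q[q,2].min(),Q[q,2].max()],3))
# pin
for nm,w,(u0,u1,v0,v1) in(("s",ws,(225,248,215,260)),("t",wt,(285,315,205,235))):
    q=w[v0:v1,u0:u1].reshape(-1,3); q=q[np.isfinite(q[:,0])]
    T=q[q[:,2]>.093]; print(nm,"top",len(T),np.round(T.mean(0),4),np.round(T.min(0),4),np.round(T.max(0),4))
    T=q[(q[:,2]>.05)]; print(nm,"handle",np.round(T.min(0),4),np.round(T.max(0),4))
q=wt[195:250,275:325].reshape(-1,3); B=q[(q[:,2]>.035)&(q[:,2]<.05)]
r=cv2.minAreaRect((B[:,:2]*1000).astype(np.float32)); print("block",r)
E
```

```text
front y=0.0566 x+0.1775 5378 0.0014882031141785846 x range 0.389918627064976 0.6768932909109311
inward [-0.05646049  0.99840483] cy [-0.99840483 -0.05646049]
s 313
-140 24 [-537.8 -536.5 -534.7 -533.  -532. ] z [0.098 0.124]
-134 7 [-539.2 -536.4 -533.5 -533.  -532.4] z [0.1   0.122]
-128 14 [-536.8 -533.6 -532.9 -532.  -531.3] z [0.1   0.122]
-122 14 [-532.9 -531.4 -531.  -530.5 -529.1] z [0.101 0.121]
-116 15 [-530.5 -530.  -529.1 -528.  -526.5] z [0.097 0.122]
-110 12 [-532.4 -528.8 -527.8 -527.2 -526.2] z [0.101 0.121]
-104 14 [-528.1 -527.4 -525.6 -525.2 -524.8] z [0.099 0.122]
-98 10 [-526.1 -524.8 -523.7 -523.6 -522.5] z [0.101 0.121]
-92 13 [-526.  -524.3 -523.2 -521.9 -519.5] z [0.099 0.122]
-86 10 [-525.5 -522.5 -520.8 -519.6 -518.4] z [0.099 0.122]
-80 5 [-522.1 -520.9 -520.6 -520.4 -519.2] z [0.102 0.122]
-74 11 [-520.1 -519.2 -518.8 -516.9 -515.8] z [0.099 0.122]
-68 8 [-518.5 -518.  -515.4 -514.9 -514. ] z [0.101 0.12 ]
-62 12 [-517.8 -515.4 -515.1 -513.5 -512.5] z [0.102 0.123]
-56 15 [-515.5 -513.9 -512.3 -511.6 -510.7] z [0.098 0.122]
-50 14 [-576.9 -566.1 -511.7 -51
[... 1416 characters left out ...]
 32 [-587.  -575.  -561.7 -511.7 -509.6] z [0.103 0.12 ]
-32 26 [-587.6 -582.2 -560.  -509.5 -507.6] z [0.099 0.122]
-26 26 [-587.6 -583.1 -560.1 -508.  -506.2] z [0.101 0.121]
-20 29 [-588.1 -581.5 -560.6 -506.7 -504.3] z [0.103 0.121]
-14 10 [-586.2 -582.  -558.8 -504.3 -503.9] z [0.096 0.121]
s top 108 [ 0.4884 -0.1511  0.0992] [ 0.4768 -0.1614  0.0931] [ 0.5013 -0.1344  0.1024]
s handle [ 0.4478 -0.2137  0.0502] [ 0.5013 -0.1344  0.1024]
t top 97 [ 0.4915 -0.1466  0.0995] [ 0.4798 -0.1591  0.0939] [ 0.5024 -0.1349  0.1037]
t handle [ 0.4794 -0.1591  0.0513] [ 0.5024 -0.1347  0.1037]
block ((491.7237854003906, -147.194580078125), (60.463558197021484, 59.98088455200195), 89.95374298095703)
```

```bash
cat > m.py <<'E'
from h import *
from rig import arm
from scipy.spatial.transform import Rotation as Ro
k=.0566; n=np.array([-k,1,0])/np.hypot(1,k); d0=np.array([1,k,0])/np.hypot(1,k)
EYE=np.array([.5726,.1828,.110]); HINGE=np.array([.5015,.1998,.110])
def Rt(deg):
    a=np.radians(deg); z=n*np.sin(a)-np.array([0,0,np.cos(a)]); y=-d0; return np.stack([np.cross(y,z),y,z],1)
def rel(p,R,s=None):
    s=s or arm.sense(); w=s["eef_rot"]; R0=Ro.from_quat([w[1],w[2],w[3],w[0]]).as_matrix()
    sh=R0.T@(np.asarray(p)-s["eef_pos"])*100; rv=Ro.from_matrix(R0.T@R).as_rotvec()
    print("shift",np.round(sh,2).tolist(),"rot",np.round(rv,3).tolist(),"deg",round(np.degrees(np.linalg.norm(rv)),1))
def st():
    s=arm.sense(); w=s["eef_rot"]; R0=Ro.from_quat([w[1],w[2],w[3],w[0]]).as_matrix()
    print("t",round(s["time"],2),"tcp",np.round(s["eef_pos"],4),"tip",np.round(s["eef_pos"]+.073*R0[:,2],4),"grasp",np.round(s["eef_pos"]+.054*R0[:,2],4),"z'",np.round(R0[:,2],3),"y'",np.round(R0[:,1],3),"q",np.round(s["qpos"],2),"F",np.round(s["contact_force"],1),"w",round(float(s["width"]),4)); return s
E
python3 - <<'E'
from m import *
R=Rt(40)
for p in [(.2,.4,.42),(.27,.3,.42),(.36,.12,.40),(.504,.03,.3),(.504,.03,.159)]: rel(p,R)
E
```

```text
shift [8.01, 10.99, -11.67] rot [0.43, -0.608, 1.177] deg 79.8
shift [17.53, 18.63, -11.66] rot [0.43, -0.608, 1.177] deg 79.8
shift [31.21, 33.38, -9.63] rot [0.43, -0.608, 1.177] deg 79.8
shift [47.55, 37.97, 0.38] rot [0.43, -0.608, 1.177] deg 79.8
shift [47.55, 37.95, 14.48] rot [0.43, -0.608, 1.177] deg 79.8
```

```bash
python3 -m crank '[[[2,3,-6],[0,0,0],0],[[5,7,-11.7],[0.05,-0.08,0.15],0],[[8,11,-11.7],[0.1,-0.15,0.3],0],[[11,13.5,-11.7],[0.15,-0.22,0.43],0],[[14,16,-11.7],[0.2,-0.3,0.58],0],[[17.5,18.6,-11.7],[0.26,-0.37,0.72],0],[[21,22,-11],[0.31,-0.45,0.86],0],[[24,26,-10.5],[0.36,-0.53,1.0],0],[[28,30,-10],[0.43,-0.608,1.177],0],[[31.2,33.4,-9.6],[0.43,-0.608,1.177],0],[[31.2,33.4,-9.6],[0.43,-0.608,1.177],0]]'; python3 -c "
from m import *
st()
R=Rt(40)
rel((.504,.03,.3),R);rel((.504,.03,.159),R)"
```

```text
time: 1.48
eef_pos: [0.3613, 0.1166, 0.3983]
eef_rot: [-0.235, 0.68, -0.649, -0.249]
contact_force: [-0.6, 1.0, -0.3]
width: -0.0005
t 1.48 tcp [0.3613 0.1166 0.3983] tip [0.3589 0.1634 0.3424] grasp [0.3595 0.1512 0.3569] z' [-0.034  0.641 -0.766] y' [-0.999 -0.049  0.004] q [ 0.14 -0.1   0.03 -0.7  -1.62 -0.15] F [-0.6  1.  -0.3] w -0.0005
shift [13.45, -13.86, 1.49] rot [-0.002, -0.001, -0.008] deg 0.5
shift [22.5, -13.91, 12.3] rot [-0.002, -0.001, -0.008] deg 0.5
```

Orientation reached. Next I move down beside the strap.

```bash
python3 -m crank '[[[4.5,-4.6,0.5],[0,0,-0.008],0],[[9,-9.2,1],[0,0,-0.008],0],[[13.4,-13.9,1.5],[0,0,-0.008],0],[[16.5,-13.9,5],[0,0,-0.008],0],[[19.5,-13.9,8.6],[0,0,-0.008],0],[[22.5,-13.9,12.3],[0,0,-0.008],0],[[22.5,-13.9,12.3],[0,0,-0.008],0]]'; python3 - <<'E'
from m import *
st()
for c in("side","top"):
    a=arm.capture(c)["frame"][:,:,::-1]; cv2.imwrite(f"pics/{c}1.png",a)
E
```

```text
time: 2.35
eef_pos: [0.5019, 0.0314, 0.156]
eef_rot: [-0.233, 0.682, -0.646, -0.251]
contact_force: [-0.0, 0.5, 0.2]
width: 0.0
t 2.35 tcp [0.5019 0.0314 0.156 ] tip [0.4989 0.0783 0.1001] grasp [0.4996 0.0661 0.1147] z' [-0.041  0.642 -0.765] y' [-0.998 -0.056  0.007] q [-0.07  0.39 -0.02 -0.71 -1.34  0.36] F [-0.   0.5  0.2] w 0.0
```

View pics/side1.png

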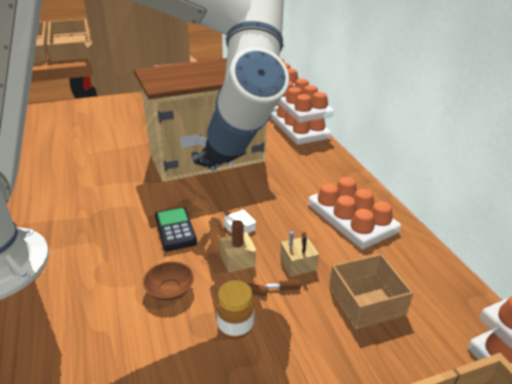

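View pics/top1.png

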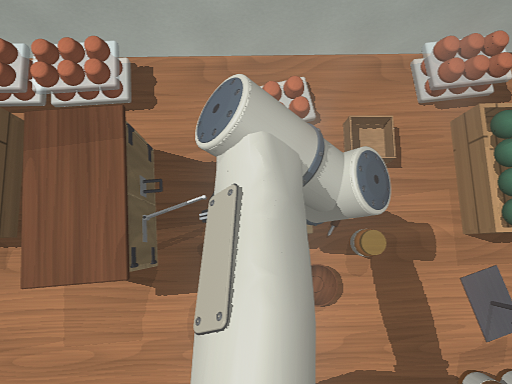

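The side view shows the hand over the cupboard front at (215,155). The top view shows the shut fingers at (203,215), on the robot side of the strap, whose tip is at (205,197). The small loose pins have toppled, one now lying at side (275,287). They stood on their tips and the hand was nowhere near them. Next I work out the arc.

```bash
python3 - <<'E'
from m import *
R=Rt(40)
for th in [1.33,1.15,.97,.8,.62,.45,.3,.15,.05,-.03]:
    dr=np.cos(th)*d0-np.sin(th)*n; xa=np.cos(th)*n+np.sin(th)*d0
    off=.002+.0145*np.sin(th)+.0084*np.cos(th)
    tip=HINGE+.118*dr-off*xa; tip[2]=.103
    print(th,end=" "); rel(tip-.073*R[:,2],R)
E
```

```text
1.33 shift [-0.16, -1.72, 0.32] rot [-0.002, -0.001, 0.001] deg 0.2
1.15 shift [-0.43, -3.78, 0.55] rot [-0.002, -0.001, 0.001] deg 0.2
0.97 shift [-1.0, -5.79, 1.04] rot [-0.002, -0.001, 0.001] deg 0.2
0.8 shift [-1.8, -7.58, 1.72] rot [-0.002, -0.001, 0.001] deg 0.2
0.62 shift [-2.93, -9.27, 2.67] rot [-0.002, -0.001, 0.001] deg 0.2
0.45 shift [-4.23, -10.6, 3.76] rot [-0.002, -0.001, 0.001] deg 0.2
0.3 shift [-5.54, -11.51, 4.86] rot [-0.002, -0.001, 0.001] deg 0.2
0.15 shift [-6.96, -12.14, 6.05] rot [-0.002, -0.001, 0.001] deg 0.2
0.05 shift [-7.96, -12.39, 6.89] rot [-0.002, -0.001, 0.001] deg 0.2
-0.03 shift [-8.77, -12.49, 7.57] rot [-0.002, -0.001, 0.001] deg 0.2
```

```bash
python3 -m crank '[[[-0.2,-1.7,0.3],[0,0,0],0],[[-0.3,-2.7,0.4],[0,0,0],0],[[-0.4,-3.8,0.55],[0,0,0],0],[[-0.7,-4.8,0.8],[0,0,0],0],[[-1,-5.8,1.05],[0,0,0],0],[[-1.4,-6.7,1.4],[0,0,0],0],[[-1.8,-7.6,1.7],[0,0,0],0],[[-2.9,-9.3,2.7],[0,0,0],0],[[-4.2,-10.6,3.8],[0,0,0],0],[[-5.5,-11.5,4.9],[0,0,0],0],[[-5.5,-11.5,4.9],[0,0,0],0]]'; python3 - <<'E'
from m import *
st()
R=Rt(40)
for th in [.15,.05,-.03,-.06]:
    dr=np.cos(th)*d0-np.sin(th)*n; xa=np.cos(th)*n+np.sin(th)*d0
    off=.002+.0145*np.sin(th)+.0084*np.cos(th)
    tip=HINGE+.118*dr-off*xa; tip[2]=.103
    print(th,end=" "); rel(tip-.073*R[:,2],R)
for c in("side","top"):
    a=arm.capture(c)["frame"][:,:,::-1]; cv2.imwrite(f"pics/{c}2.png",cv2.resize(a[90:260,110:300],None,fx=3,fy=3))
E
```

```text
time: 3.82
eef_pos: [0.6156, 0.1126, 0.1583]
eef_rot: [-0.236, 0.684, -0.645, -0.247]
contact_force: [0.5, -0.5, 0.4]
width: 0.0001
t 3.83 tcp [0.6156 0.1126 0.1583] tip [0.613  0.1594 0.1023] grasp [0.6137 0.1472 0.1169] z' [-0.035  0.641 -0.767] y' [-0.998 -0.058 -0.003] q [ 0.07  0.54  0.24 -0.72 -1.33  0.19] F [ 0.5 -0.5  0.4] w 0.0001
0.15 shift [-1.32, -0.59, 1.02] rot [-0.002, -0.001, 0.003] deg 0.2
0.05 shift [-2.31, -0.84, 1.86] rot [-0.002, -0.001, 0.003] deg 0.2
-0.03 shift [-3.12, -0.94, 2.54] rot [-0.002, -0.001, 0.003] deg 0.2
-0.06 shift [-3.43, -0.95, 2.79] rot [-0.002, -0.001, 0.003] deg 0.2
```

View pics/side2.png

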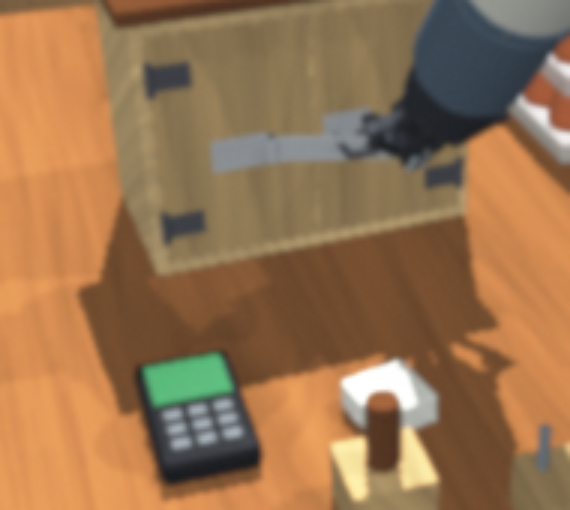

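View pics/top2.png

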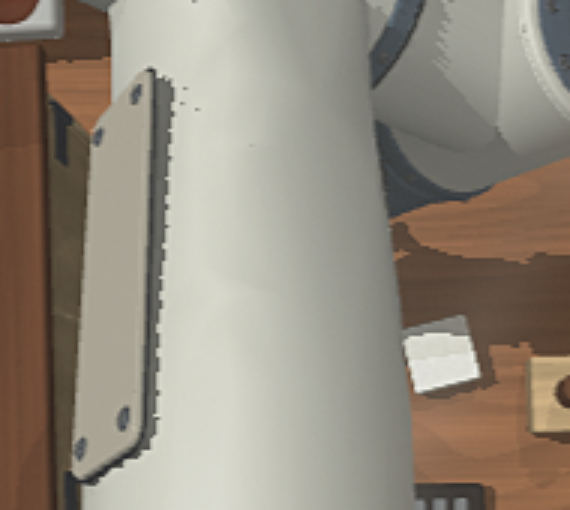

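The crop shows the strap (at about (310,148) in the side crop) swung most of the way, with the fingertips behind its tail at (390,140). Ticket block and reader are unmoved. I finish the arc and watch the force.

```bash
python3 -m crank '[[[-0.7,-0.3,0.5],[0,0,0],0],[[-1.3,-0.6,1],[0,0,0],0],[[-1.8,-0.75,1.45],[0,0,0],0],[[-2.3,-0.85,1.85],[0,0,0],0],[[-2.7,-0.9,2.2],[0,0,0],0],[[-2.9,-0.9,2.35],[0,0,0],0],[[-3.1,-0.9,2.5],[0,0,0],0],[[-3.1,-0.9,2.5],[0,0,0],0]]'; python3 - <<'E'
from m import *
st()
c=arm.capture("side"); cv2.imwrite("pics/side3.png",cv2.resize(c["frame"][100:180,150:280,::-1],None,fx=5,fy=5))
E
```

```text
time: 4.92
eef_pos: [0.6218, 0.1514, 0.1592]
eef_rot: [-0.235, 0.684, -0.645, -0.247]
contact_force: [-0.4, 0.5, 0.7]
width: -0.0001
t 4.92 tcp [0.6218 0.1514 0.1592] tip [0.6193 0.1982 0.1032] grasp [0.6199 0.1861 0.1177] z' [-0.034  0.641 -0.767] y' [-0.998 -0.057 -0.003] q [ 0.13  0.54  0.25 -0.73 -1.3   0.14] F [-0.4  0.5  0.7] w -0.0001
```

View pics/side3.png

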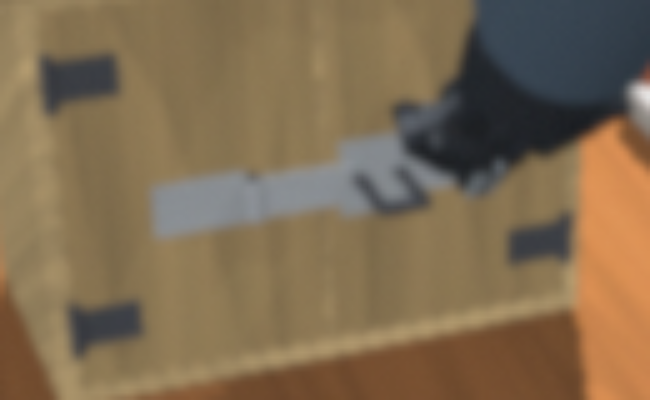

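The strap lies almost flat with the staple standing out through the slot, crop (390,190). There is no contact force yet, so I press a little further.

```bash
python3 -m crank '[[[-0.15,0,0.13],[0,0,0],0],[[-0.3,0,0.26],[0,0,0],0],[[-0.3,0,0.26],[0,0,0],0]]';  python3 -m crank '[[[-0.15,0,0.13],[0,0,0],0],[[-0.3,0,0.26],[0,0,0],0],[[-0.3,0,0.26],[0,0,0],0]]'
```

```text
time: 5.35
eef_pos: [0.6217, 0.1535, 0.1592]
eef_rot: [-0.235, 0.684, -0.645, -0.246]
contact_force: [0.1, -6.3, 2.1]
width: -0.0001
time: 5.72
eef_pos: [0.6217, 0.154, 0.1594]
eef_rot: [-0.233, 0.685, -0.646, -0.244]
contact_force: [-2.0, -12.5, 4.0]
width: -0.0004
```

Contact is solid, about 12 N against the stop. I back straight out and look.

```bash
python3 -m crank '[[[1,0,-0.8],[0,0,0],0],[[4,0,-3.3],[0,0,0],0],[[7,0,-6.5],[0,0,0],2],[[7,2,-12],[0,0,0],4],[[10,4,-14.5],[0,0,0],5],[[13,6,-17],[0,0,0],5],[[17,8,-20],[0,0,0],5],[[17,8,-20],[0,0,0],5]]'; python3 - <<'E'
from m import *
st()
c=arm.capture("side"); np.savez("side4.npz",**c); cv2.imwrite("pics/side4.png",c["frame"][:,:,::-1])
c=arm.capture("top"); np.savez("top4.npz",**c); cv2.imwrite("pics/top4.png",c["frame"][:,:,::-1])
R=Rt(40); g=np.array([.490,-.147,.080])
for b in (.09,.0): print(b,end=" "); rel(g-(.054+b)*R[:,2],R)
E
```

```text
time: 6.72
eef_pos: [0.5554, -0.1118, 0.2051]
eef_rot: [-0.233, 0.683, -0.648, -0.244]
contact_force: [1.0, -0.2, -0.7]
width: 0.05
t 6.72 tcp [ 0.5554 -0.1118  0.2051] tip [ 0.5531 -0.0655  0.1487] grasp [ 0.5537 -0.0776  0.1634] z' [-0.031  0.634 -0.772] y' [-0.999 -0.052 -0.003] q [-0.29  0.51  0.29 -0.64 -1.61  0.4 ] F [ 1.  -0.2 -0.7] w 0.05
0.09 shift [10.74, 6.82, -6.93] rot [-0.004, -0.009, 0.001] deg 0.6
0.0 shift [10.66, 6.86, 2.07] rot [-0.004, -0.009, 0.001] deg 0.6
```

View pics/side4.png

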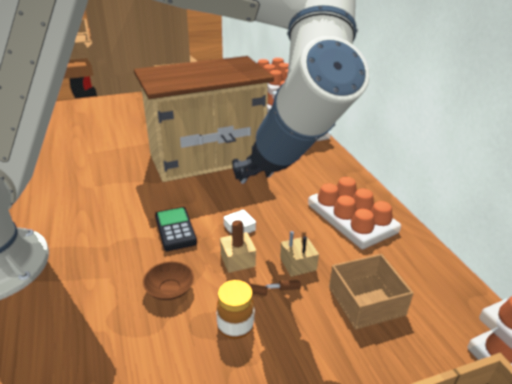

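View pics/top4.png

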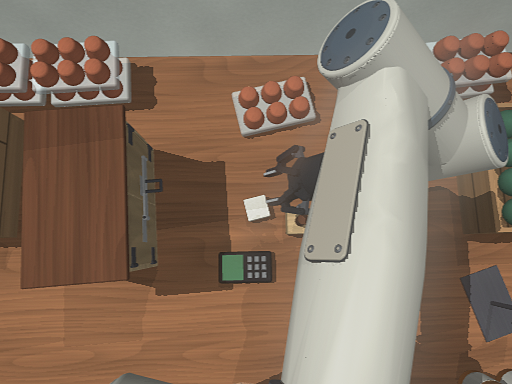

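The side view shows the strap flat on the doors with the staple standing out at (231,135). The pin is still in its block at (237,240) and the bystanders are in place. I refine the eye position from both views and check the strap angle.

```bash
python3 - <<'E'
from m import *
s,t=load("side4.npz"),load("top4.npz")
for nm,c,(u0,u1,v0,v1) in(("s",s,(170,262,115,165)),("t",t,(128,172,120,265))):
    w=cloud(c); q=w[v0:v1,u0:u1].reshape(-1,3); q=q[np.isfinite(q[:,0])&(q[:,2]>.085)&(q[:,2]<.135)]
    X=(q-EYE)@n*1000; Y=-(q-EYE)@d0*1000
    b=(X<8)&(X>-60)&(abs(Y)<40); print(nm,"staple n",b.sum(),"X",X[b].min(),"Y",np.percentile(Y[b],[1,5,50,95,99]),"z",q[b,2].mean())
    f=(X<30)&(X>8)
    for y0 in (-70,-50,-30,-12,-5,5,12,30,50,70): 
        r=f&(abs(Y-y0)<4)&(abs(q[:,2]-.11)<.008); print(y0,r.sum(),np.round(np.median(X[r]),1) if r.sum() else "",end=" | ")
    print()
    cv2.imwrite(f"pics/st_{nm}.png",cv2.resize(c["frame"][115:155,200:260,::-1] if nm=="s" else c["frame"][160:210,130:180,::-1],None,fx=9,fy=9,interpolation=cv2.INTER_CUBIC))
    for d in ((0,0),): print("eye px",proj(c,EYE),"bar outer mid",proj(c,EYE-.018*n),"corners",[np.round(proj(c,EYE-.0145*n+sg*.0115*d0),1) for sg in(1,-1)])
E
```

```text
s staple n 52 X -20.71856274358883 Y [-12.4404231  -11.33667561   2.18439076  16.10449366  16.53397232] z 0.11165618935924623
-70 8 24.3 | -50 14 20.1 | -30 14 20.4 | -12 12 20.9 | -5 22 24.0 | 5 12 25.2 | 12 13 21.1 | 30 13 21.4 | 50 19 21.6 | 70 17 19.1 | 
eye px (np.float64(228.84966533000704), np.float64(138.0740430408532)) bar outer mid (np.float64(231.23107980256353), np.float64(141.15215334777085)) corners [array([234.9, 139.8]), array([226.6, 141.3])]
t staple n 90 X -15.887697792607732 Y [-15.85376436 -15.02045579  -0.4272329   12.55617642  13.34383824] z 0.11131120417022065
-70 3 18.3 | -50 12 21.2 | -30 10 21.3 | -12 21 15.6 | -5 8 22.5 | 5 12 21.2 | 12 25 17.2 | 30 11 21.5 | 50 10 21.7 | 70 10 18.6 | 
eye px (np.float64(154.41223015359117), np.float64(185.77075865428606)) bar outer mid (np.float64(162.52690709066047), np.float64(185.14236970218695)) corners [array([160.7, 180.2]), array([161.2, 190.3])]
```

View pics/st_s.png

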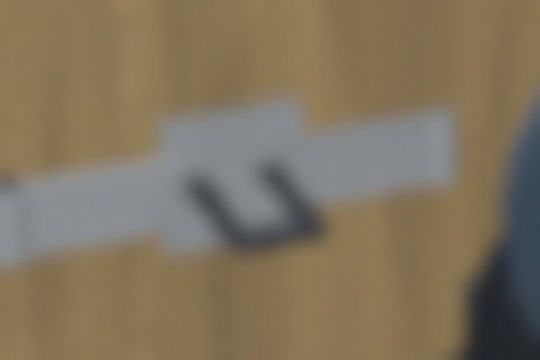

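View pics/st_t.png

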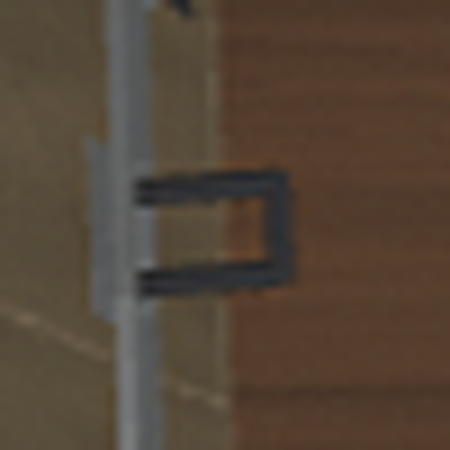

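The strap face is flat: X is 20–21 mm from Y −50 to +50, so it is closed within about 0.02 rad. The two views' eye estimates straddle mine by ±2 mm. Next I take the pin.

```bash
python3 -m crank '[[[4,2.5,-3],[0,-0.005,0],5],[[8,5,-6],[0,-0.009,0],5],[[10.7,6.85,-7],[0,-0.009,0],5],[[10.7,6.85,-7],[0,-0.009,0],5]]'; python3 - <<'E'
from m import *
st()
c=arm.capture("side"); cv2.imwrite("pics/side5.png",cv2.resize(c["frame"][130:330,150:350,::-1],None,fx=3,fy=3))
R=Rt(40); g=np.array([.490,-.148,.081])
for b in (.05,.0): print(b,end=" "); rel(g-(.054+b)*R[:,2],R)
E
```

```text
time: 7.32
eef_pos: [0.4944, -0.2402, 0.1901]
eef_rot: [-0.237, 0.682, -0.646, -0.248]
contact_force: [1.1, 0.5, -0.1]
width: 0.0499
t 7.33 tcp [ 0.4944 -0.2402  0.1901] tip [ 0.492  -0.1933  0.1343] grasp [ 0.4926 -0.2055  0.1488] z' [-0.033  0.643 -0.765] y' [-0.999 -0.053 -0.002] q [-0.51  0.56  0.33 -0.59 -1.72  0.59] F [ 1.1  0.5 -0.1] w 0.0499
0.05 shift [0.06, 0.02, 3.88] rot [-0.004, 0.001, 0.001] deg 0.2
0.0 shift [0.07, 0.04, 8.88] rot [-0.004, 0.001, 0.001] deg 0.2
```

View pics/side5.png

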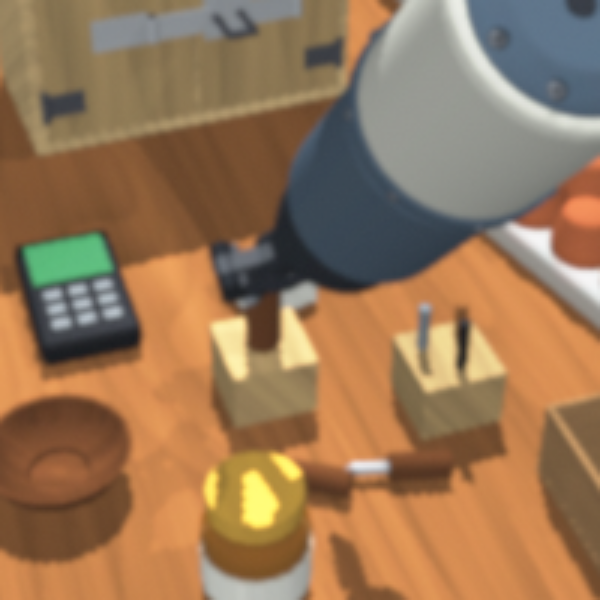

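The open fingers sit above and behind the handle, at crop (245,265), and line up with it. Advance, then close.

```bash
python3 -m crank '[[[0.05,0,3],[0,0,0],5],[[0.05,0,6],[0,0,0],5],[[0.05,0,8.9],[0,0,0],5],[[0.05,0,8.9],[0,0,0],5]]'; python3 -m crank '[[[0,0,0],[0,0,0],2],[[0,0,0],[0,0,0],0.5],[[0,0,0],[0,0,0],0.5],[[0,0,0],[0,0,0],0.5],[[0,0,0],[0,0,0],0.5]]'; python3 - <<'E'
from m import *
st()
c=arm.capture("side"); cv2.imwrite("pics/side6.png",cv2.resize(c["frame"][180:330,150:350,::-1],None,fx=3,fy=3))
E
```

```text
time: 7.88
eef_pos: [0.4923, -0.1794, 0.1215]
eef_rot: [-0.236, 0.683, -0.644, -0.249]
contact_force: [0.6, 0.1, 0.4]
width: 0.0501
time: 8.5
eef_pos: [0.493, -0.1794, 0.1224]
eef_rot: [-0.237, 0.683, -0.644, -0.249]
contact_force: [1.9, 1.2, 5.3]
width: 0.0234
t 8.5 tcp [ 0.493  -0.1794  0.1224] tip [ 0.4905 -0.1323  0.0667] grasp [ 0.4912 -0.1446  0.0812] z' [-0.034  0.645 -0.764] y' [-0.998 -0.057 -0.004] q [-0.42  0.57  0.15 -0.61 -1.53  0.63] F [1.9 1.2 5.3] w 0.0234
```

View pics/side6.png

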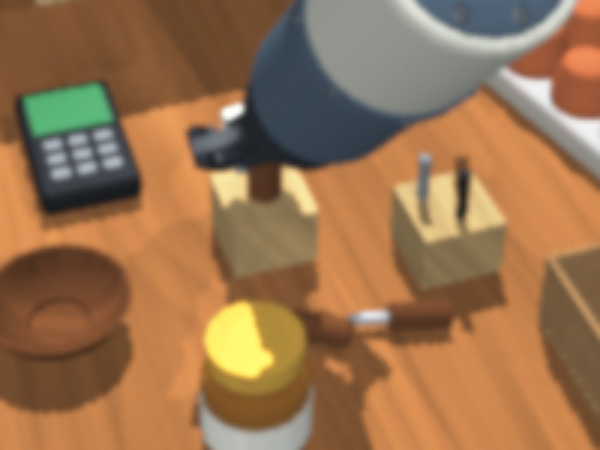

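Grip width is 23 mm, which fits the handle. But held this deep, the fingertips would come within about 3 mm of the doors at the staple. I regrip 7 mm nearer the tips while the pin still stands in its block.

```bash
python3 -m crank '[[[0,0,0],[0,0,0],4],[[0,0,0],[0,0,0],4],[[0.35,0,-0.6],[0,0,0],4],[[0.35,0,-0.6],[0,0,0],4],[[0.35,0,-0.6],[0,0,0],0.5],[[0.35,0,-0.6],[0,0,0],0.5],[[0.35,0,-0.6],[0,0,0],0.5],[[0.35,0,-0.6],[0,0,0],0.5]]'; python3 - <<'E'
from m import *
s=st(); w=s["eef_rot"]; R0=Ro.from_quat([w[1],w[2],w[3],w[0]]).as_matrix()
print("pin in tool",np.round(R0.T@(np.array([.4905,-.148,.073])-s["eef_pos"])*1000,1))
rel(s["eef_pos"]+[0,0,.06],R0); rel(s["eef_pos"]+[0,0,.13],R0)
E
```

```text
time: 9.55
eef_pos: [0.4934, -0.1861, 0.1249]
eef_rot: [-0.237, 0.683, -0.644, -0.248]
contact_force: [-0.0, -1.2, 1.7]
width: 0.0231
t 9.55 tcp [ 0.4934 -0.1861  0.1249] tip [ 0.4909 -0.1391  0.0691] grasp [ 0.4916 -0.1513  0.0836] z' [-0.034  0.644 -0.764] y' [-0.998 -0.057 -0.004] q [-0.43  0.57  0.16 -0.61 -1.54  0.63] F [-0.  -1.2  1.7] w 0.0231
pin in tool [ 4.3  0.9 64.3]
shift [-3.87, -0.02, -4.58] rot [0.0, 0.0, 0.0] deg 0.0
shift [-8.39, -0.05, -9.93] rot [0.0, 0.0, 0.0] deg 0.0
```

```bash
python3 -m crank '[[[-1.3,0,-1.5],[0,0,0],0.5],[[-2.6,0,-3.05],[0,0,0],0.5],[[-3.9,0,-4.6],[0,0,0],0.5],[[-8.4,0,-9.9],[0,0,0],0.5],[[-8.4,0,-9.9],[0,0,0],0.5],[[-8.4,0,-9.9],[0,0,0],0.5]]'; python3 - <<'E'
from m import *
st()
for n_ in("side","top"):
  c=arm.capture(n_); np.savez(n_+"7.npz",**c); cv2.imwrite(f"pics/{n_}7.png",c["frame"][:,:,::-1])
E
```

```text
time: 10.3
eef_pos: [0.493, -0.1858, 0.2561]
eef_rot: [-0.238, 0.684, -0.644, -0.247]
contact_force: [-0.1, -0.7, -2.1]
width: 0.0232
t 10.3 tcp [ 0.493  -0.1858  0.2561] tip [ 0.4906 -0.1388  0.2003] grasp [ 0.4912 -0.151   0.2149] z' [-0.032  0.644 -0.765] y' [-0.998 -0.057 -0.007] q [-0.44  0.45  0.32 -0.62 -1.77  0.47] F [-0.1 -0.7 -2.1] w 0.0232
```

View pics/side7.png

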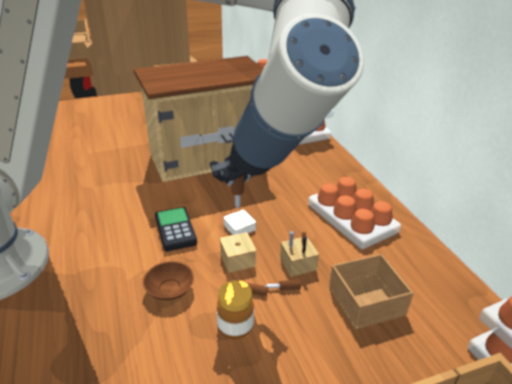

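The pin is held upright at side (238,190) and the block is empty. Next I move to above the staple.

```bash
python3 - <<'E'
from m import *
R=Rt(40); off=R@np.array([.0043,0,.0643])
for h,x in((.08,-.06),(.065,-.001)): rel(EYE+[0,0,.0315+h]+x*n-off,R)
E
```

```text
shift [-21.47, -10.11, 15.65] rot [-0.001, 0.004, 0.002] deg 0.3
shift [-25.01, -10.11, 20.61] rot [-0.001, 0.004, 0.002] deg 0.3
```

```bash
python3 -m crank '[[[-3,-1.4,2],[0,0,0],0.5],[[-7,-3.2,5],[0,0,0],0.5],[[-11,-5,8],[0,0,0],0.5],[[-14.5,-6.8,10.5],[0,0,0],0.5],[[-18,-8.5,13],[0,0,0],0.5],[[-21.5,-10.1,15.6],[0,0,0],0.5],[[-23,-10.1,18],[0,0.004,0.002],0.5],[[-24.3,-10.1,19.6],[0,0.004,0.002],0.5],[[-25,-10.1,20.6],[0,0.004,0.002],0.5],[[-25,-10.1,20.6],[0,0.004,0.002],0.5],[[-25,-10.1,20.6],[0,0.004,0.002],0.5]]'; python3 - <<'E'
from m import *
st()
for n_ in("side","top"):
  c=arm.capture(n_); np.savez(n_+"8.npz",**c); cv2.imwrite(f"pics/{n_}8.png",cv2.resize(c["frame"][60:180,150:310,::-1],None,fx=5,fy=5,interpolation=2))
  print(n_, "eye",np.round(proj(c,EYE),1))
E
```

```text
time: 11.78
eef_pos: [0.5749, 0.1428, 0.2586]
eef_rot: [-0.236, 0.683, -0.646, -0.248]
contact_force: [-0.2, 0.2, -0.5]
width: 0.023
t 11.78 tcp [0.5749 0.1428 0.2586] tip [0.5724 0.1896 0.2027] grasp [0.573  0.1774 0.2173] z' [-0.034  0.642 -0.766] y' [-0.998 -0.055 -0.001] q [ 0.13  0.37  0.24 -0.71 -1.42  0.03] F [-0.2  0.2 -0.5] w 0.023
side eye [228.8 138.1]
top eye [154.4 185.8]
```

View pics/side8.png

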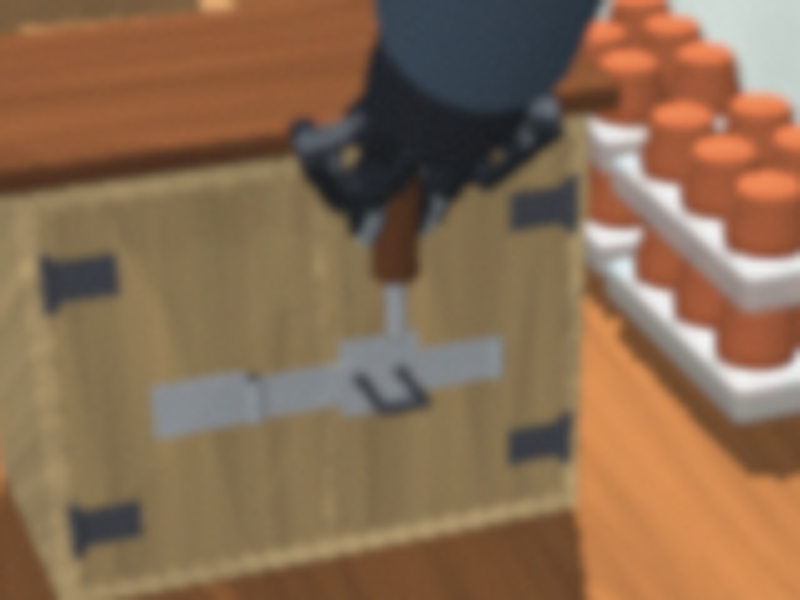

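View pics/top8.png

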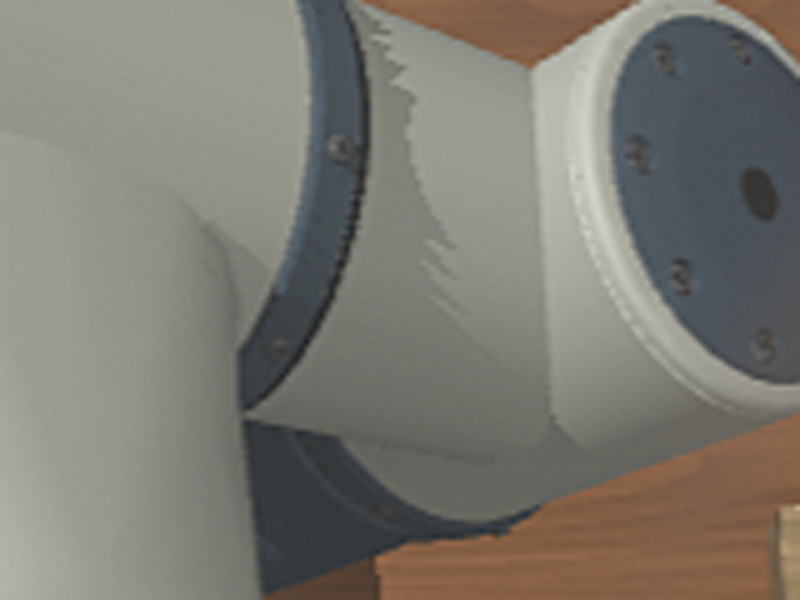

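The top view is blocked by the arm. The side view shows the pin upright, with the shaft at crop (397,310) just above the staple at (393,385). I measure the pin against the staple in this one camera.

```bash
python3 - <<'E'
from m import *
c=load("side8.npz"); w=cloud(c)
for v in range(102,130):
    r=[]
    for u in range(220,240):
        p=w[v,u]; X=(p-EYE)@n*1000
        if X<12 and p[2]<.2 : r.append((u,X,-(p-EYE)@d0*1000,p[2]))
    if r: r=np.array(r); print(v,"u",r[0,0],r[-1,0],"X",np.round([r[:,1].min(),np.median(r[:,1])],1),"Y %.1f..%.1f mid %.1f"%(r[:,2].min(),r[:,2].max(),(r[:,2].min()+r[:,2].max())/2),"z %.4f"%r[:,3].mean())
# colour edges of the shaft / staple
f=c["frame"].astype(int)
for v in (118,120,122,124,126): print(v,f[v,222:238].sum(1)//3)
E
python3 -c "
from h import *
c=load('side8.npz');cv2.imwrite('pics/z8.png',cv2.resize(c['frame'][95:150,205:255,::-1],None,fx=10,fy=10,interpolation=0))"
```

```text
107 u 221.0 233.0 X [-5.3 -1.5] Y -10.7..18.3 mid 3.8 z 0.1986
108 u 221.0 233.0 X [-12.7  -6.7] Y -9.5..20.7 mid 5.6 z 0.1990
109 u 224.0 233.0 X [-13.8 -11.9] Y -9.8..12.4 mid 1.3 z 0.1968
110 u 224.0 233.0 X [-14.5 -12.4] Y -10.5..12.6 mid 1.0 z 0.1944
111 u 224.0 233.0 X [-17.1 -10.6] Y -10.3..13.2 mid 1.5 z 0.1916
112 u 224.0 233.0 X [-14.8 -13.6] Y -10.5..12.6 mid 1.1 z 0.1891
113 u 224.0 233.0 X [-13.8 -10.6] Y -10.1..12.7 mid 1.3 z 0.1858
114 u 224.0 233.0 X [-15.7 -13.2] Y -10.5..12.5 mid 1.0 z 0.1837
115 u 224.0 232.0 X [-15.5 -12. ] Y -5.6..13.7 mid 4.1 z 0.1815
116 u 227.0 230.0 X [-13.2 -11.4] Y -0.5..8.1 mid 3.8 z 0.1784
117 u 227.0 230.0 X [-8.4 -6.9] Y -2.3..6.2 mid 2.0 z 0.1735
118 u 227.0 230.0 X [-8.7 -5.6] Y -2.5..4.4 mid 1.0 z 0.1700
119 u 227.0 230.0 X [-10.8  -7.7] Y -0.8..5.2 mid 2.2 z 0.1682
120 u 227.0 230.0 X [-5.7 -3.6] Y -3.4..5.4 mid 1.0 z 0.1636
121 u 227.0 230.0 X [-9.3 -6.3] Y -1.5..4.7 mid 1.6 z 0.1617
122 u 227.0 230.0 X [-5.8 -4.9] Y -1.9..6.0 mid 2.0 z 0.1585
123 u 227.0 230.0 X [-9.2 -7.2] Y -0.6..5.9 mid 2.7 z 0.1571
124 u 227.0 230.0 X [-10.3  -4.8] Y -1.7..5.5 mid 1.9 z 0.1536
125 u 227.0 230.0 X [-7.2 -5.7] Y -1.4..5.9 mid 2.3 z 0.1507
126 u 227.0 230.0 X [-7.6 -4.6] Y -2.1..7.0 mid 2.5 z 0.1476
127 u 228.0 229.0 X [-3.4 -3.1] Y 0.2..2.7 mid 1.4 z 0.1437
128 u 228.0 229.0 X [-9.  -5.3] Y 2.2..2.4 mid 2.3 z 0.1421
118 [108 108 108 108 113 124 133 128 118 112 112 116 117 116 110 107]
120 [108 108 108 108 113 128 138 135 125 117 115 116 117 116 112 108]
122 [108 107 106 106 113 128 138 137 127 118 115 116 117 116 112 110]
124 [106 105 104 104 112 128 138 136 127 120 117 117 117 116 114 112]
126 [110 108 110 112 118 127 136 135 129 127 128 126 120 116 113 112]
```

View pics/z8.png

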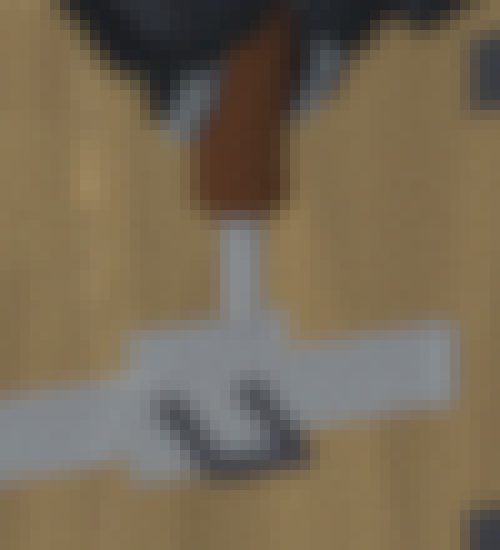

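In this camera the pin sits at Y≈1–2 mm and the staple at about 2 mm. The handle's centre is within about 2 mm of the eye in X, and the shoulder height of 179 mm matches. So I lower it: 40 mm first, then in short steps.

```bash
python3 -m crank '[[[0.65,0,0.75],[0,0,0],0.5],[[1.3,0,1.55],[0,0,0],0.5],[[1.95,0,2.3],[0,0,0],0.5],[[2.6,0,3.05],[0,0,0],0.5],[[2.6,0,3.05],[0,0,0],0.5]]'; python3 - <<'E'
from m import *
st()
c=arm.capture("side"); np.savez("side9.npz",**c);cv2.imwrite("pics/z9.png",cv2.resize(c["frame"][95:150,205:255,::-1],None,fx=10,fy=10,interpolation=2))
E
```

```text
time: 12.5
eef_pos: [0.5746, 0.1425, 0.2174]
eef_rot: [-0.235, 0.682, -0.646, -0.249]
contact_force: [0.7, -0.7, -1.2]
width: 0.0231
t 12.5 tcp [0.5746 0.1425 0.2174] tip [0.572  0.1893 0.1615] grasp [0.5727 0.1772 0.176 ] z' [-0.036  0.642 -0.766] y' [-0.998 -0.055  0.001] q [ 0.13  0.41  0.19 -0.72 -1.36  0.09] F [ 0.7 -0.7 -1.2] w 0.0231
```

View pics/z9.png

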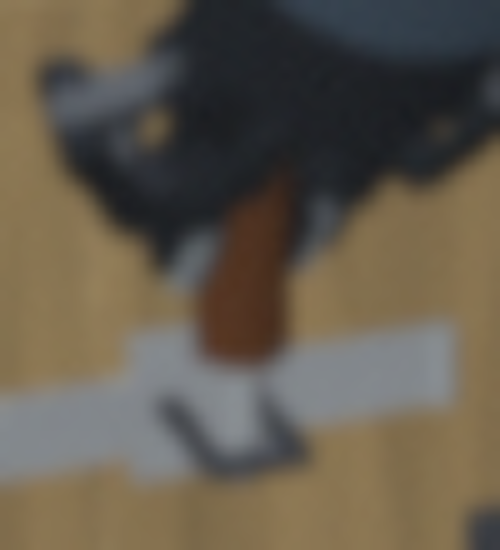

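The shaft has entered the staple between the legs, crop (240,410), behind the cross bar, with no contact force. Lowering the rest.

```bash
python3 -m crank '[[[0.6,0,0.7],[0,0,0],0.5],[[1.2,0,1.4],[0,0,0],0.5],[[1.2,0,1.4],[0,0,0],0.5]]'; python3 -m crank '[[[0.13,0,0.15],[0,0,0],0.5],[[0.26,0,0.3],[0,0,0],0.5],[[0.26,0,0.3],[0,0,0],0.5]]'; python3 -c "
from m import *
st()"
```

```text
time: 12.92
eef_pos: [0.5745, 0.1423, 0.1985]
eef_rot: [-0.235, 0.682, -0.646, -0.249]
contact_force: [0.6, 0.1, -1.6]
width: 0.0231
time: 13.3
eef_pos: [0.5745, 0.1422, 0.1945]
eef_rot: [-0.235, 0.682, -0.646, -0.249]
contact_force: [-0.6, -0.2, -1.7]
width: 0.0232
t 13.3 tcp [0.5745 0.1422 0.1945] tip [0.5718 0.189  0.1386] grasp [0.5725 0.1768 0.1531] z' [-0.036  0.642 -0.766] y' [-0.999 -0.055  0.002] q [ 0.12  0.43  0.16 -0.72 -1.32  0.12] F [-0.6 -0.2 -1.7] w 0.0232
```

```bash
python3 -m crank '[[[0.1,0,0.12],[0,0,0],0.5],[[0.1,0,0.12],[0,0,0],0.5]]'; python3 -m crank '[[[0.1,0,0.12],[0,0,0],0.5],[[0.1,0,0.12],[0,0,0],0.5]]'; python3 - <<'E'
from m import *
st()
c=arm.capture("side"); np.savez("side10.npz",**c);cv2.imwrite("pics/z10.png",cv2.resize(c["frame"][95:150,205:255,::-1],None,fx=10,fy=10,interpolation=2))
E
```

```text
time: 13.55
eef_pos: [0.5746, 0.1422, 0.1934]
eef_rot: [-0.235, 0.682, -0.646, -0.249]
contact_force: [0.5, -0.2, 0.9]
width: 0.0233
time: 13.8
eef_pos: [0.5747, 0.1423, 0.1931]
eef_rot: [-0.235, 0.683, -0.646, -0.249]
contact_force: [-1.9, -2.1, 6.1]
width: 0.0232
t 13.8 tcp [0.5747 0.1423 0.1931] tip [0.5721 0.1892 0.1372] grasp [0.5728 0.177  0.1518] z' [-0.035  0.642 -0.766] y' [-0.998 -0.056 -0.001] q [ 0.12  0.43  0.16 -0.72 -1.32  0.13] F [-1.9 -2.1  6.1] w 0.0232
```

View pics/z10.png

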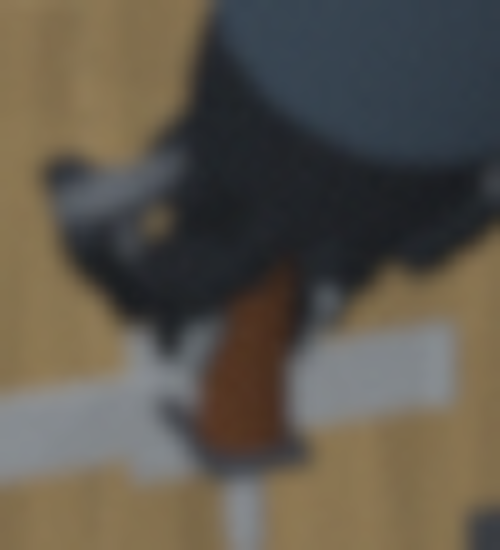

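The shoulder is on the staple: 6 N up at the expected height, and the shaft shows below the bar at crop (243,500). Release and back out.

```bash
python3 -m crank '[[[0,0,0],[0,0,0],2.8],[[0,0,0],[0,0,0],3.5],[[0,0,0],[0,0,0],5],[[0,0,0],[0,0,0],5],[[0,0,-2],[0,0,0],5],[[0,0,-5],[0,0,0],5],[[0,0,-9],[0,0,0],5],[[2,3,-14],[0,0,0],5],[[6,7,-17],[0,0,0],5],[[10,11,-19],[0,0,0],5],[[10,11,-19],[0,0,0],5]]'; python3 - <<'E'
from m import *
st()
for n_ in("side","top"):
  c=arm.capture(n_); np.savez(n_+"11.npz",**c); cv2.imwrite(f"pics/{n_}11.png",c["frame"][:,:,::-1])
  cv2.imwrite(f"pics/z11{n_}.png",cv2.resize(c["frame"][100:155,200:260,::-1] if n_=="side" else c["frame"][150:220,120:190,::-1],None,fx=8,fy=8,interpolation=2))
E
```

```text
time: 15.22
eef_pos: [0.474, -0.0649, 0.2738]
eef_rot: [-0.235, 0.681, -0.647, -0.248]
contact_force: [0.1, 0.8, 0.4]
width: 0.0497
t 15.22 tcp [ 0.474  -0.0649  0.2738] tip [ 0.4715 -0.018   0.2178] grasp [ 0.4721 -0.0302  0.2324] z' [-0.034  0.642 -0.766] y' [-0.999 -0.051  0.001] q [-0.25  0.29  0.14 -0.66 -1.65  0.33] F [0.1 0.8 0.4] w 0.0497
```

View pics/side11.png

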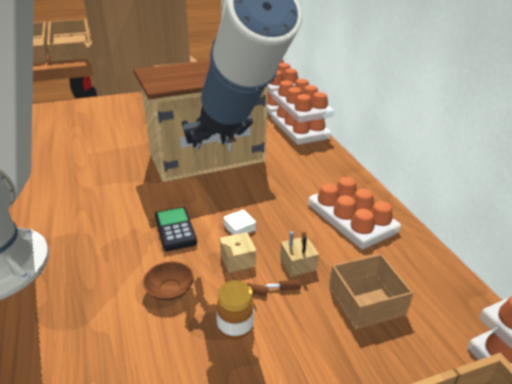

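View pics/z11side.png

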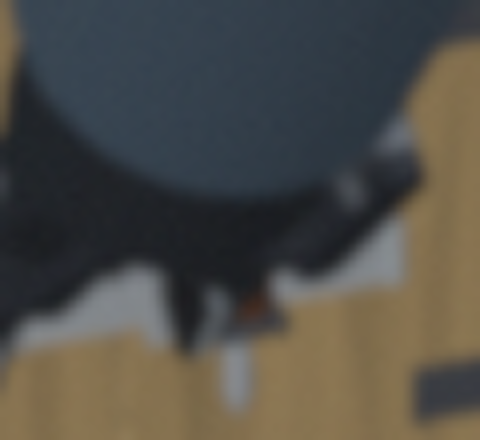

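View pics/top11.png

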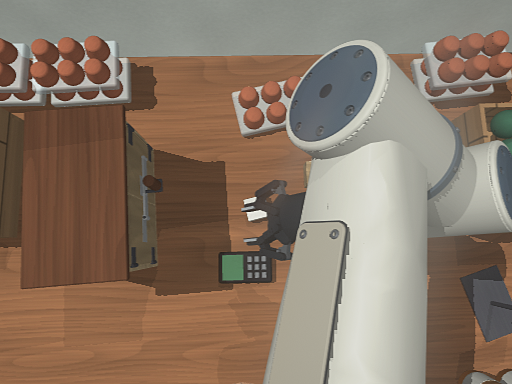

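The top view shows the pin in the staple at (151,183), but the hand still hides it in the side view. I move aside and check.

```bash
python3 -m crank '[[[3,0,-3.5],[0,0,0],5],[[6,0,-7],[0,0,0],5],[[9,0,-10],[0,0,0],5],[[9,0,-10],[0,0,0],5]]'; python3 - <<'E'
from m import *
st()
for n_ in("side","top"):
  c=arm.capture(n_); np.savez(n_+"12.npz",**c); w=cloud(c)
  cv2.imwrite(f"pics/z12{n_}.png",cv2.resize(c["frame"][90:165,150:270,::-1] if n_=="side" else c["frame"][130:280,110:190,::-1],None,fx=5 if n_=="side" else 4,fy=5 if n_=="side" else 4,interpolation=2))
  q=w[90:170,200:260].reshape(-1,3) if n_=="side" else w[165:205,135:180].reshape(-1,3)
  q=q[np.isfinite(q[:,0])]; X=(q-EYE)@n*1000; Y=-(q-EYE)@d0*1000
  b=(X<14)&(X>-40)&(abs(Y)<30)&(q[:,2]>.122)&(q[:,2]<.19)
  print(n_,b.sum(),"z max",np.percentile(q[b,2],[0,95,100]),"X",X[b].min(),X[b].max(),"Y",np.percentile(Y[b],[1,99]).round(1))
  for z in (.125,.14,.155):
     r=b&(abs(q[:,2]-z)<.006); print(z,r.sum(),"Ymid",np.round((Y[r].min()+Y[r].max())/2,1) if r.sum() else "", "Xmin",X[r].min() if r.sum() else "")
E
```

```text
time: 15.82
eef_pos: [0.4842, -0.1971, 0.2921]
eef_rot: [-0.236, 0.682, -0.647, -0.248]
contact_force: [0.0, 0.8, -0.1]
width: 0.0502
t 15.82 tcp [ 0.4842 -0.1971  0.2921] tip [ 0.4817 -0.1502  0.2362] grasp [ 0.4824 -0.1624  0.2508] z' [-0.034  0.643 -0.766] y' [-0.999 -0.053 -0.   ] q [-0.46  0.43  0.38 -0.62 -1.85  0.43] F [ 0.   0.8 -0.1] w 0.0502
side 85 z max [0.12310084 0.16958821 0.171707  ] X -17.524406360060762 10.080032337294858 Y [-1.7 14.6]
0.125 5 Ymid 13.2 Xmin -8.141365985275202
0.14 14 Ymid 11.6 Xmin -11.594623274704318
0.155 23 Ymid 9.0 Xmin -17.524406360060762
top 189 z max [0.12263538 0.16936363 0.17092267] X -14.538357050290161 10.224403571560485 Y [-12.3  10.9]
0.125 18 Ymid 2.4 Xmin -14.538357050290161
0.14 23 Ymid 1.2 Xmin -14.360243816435728
0.155 21 Ymid 2.0 Xmin -14.00344431636288
```

View pics/z12side.png

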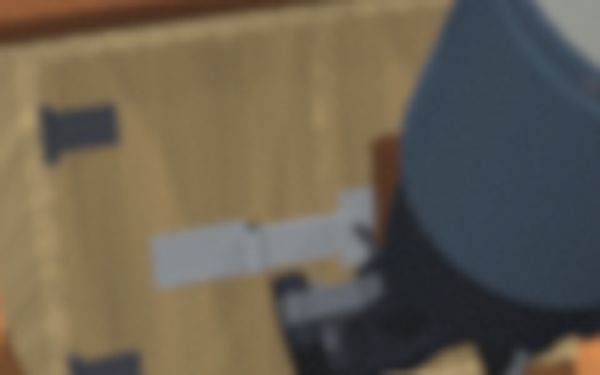

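View pics/z12top.png

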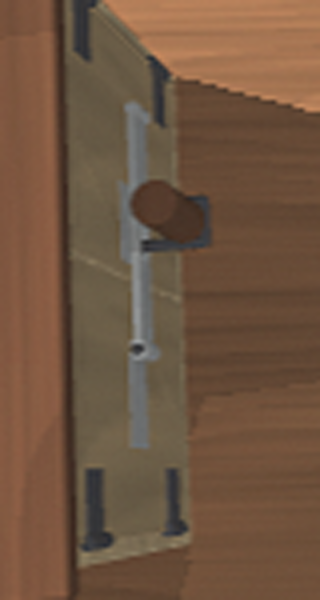

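The top view shows the handle upright on the staple: top at 169.5 mm (expected 169.5), centre about (−2,−1) mm from the eye. One more step aside gives a clear side view.

```bash
python3 -m crank '[[[-1,-4,-2],[0,0,0],5],[[-2,-8,-4],[0,0,0],5],[[-3,-11,-5],[0,0,0],5],[[-3,-11,-5],[0,0,0],5]]'; python3 - <<'E'
from m import *
st()
c=arm.capture("side"); w=cloud(c); cv2.imwrite("pics/side13.png",c["frame"][:,:,::-1])
cv2.imwrite("pics/z13.png",cv2.resize(c["frame"][90:165,150:270,::-1],None,fx=5,fy=5,interpolation=2))
q=w[90:170,200:260].reshape(-1,3); q=q[np.isfinite(q[:,0])]; X=(q-EYE)@n*1000; Y=-(q-EYE)@d0*1000
b=(X<14)&(X>-40)&(abs(Y)<30)&(q[:,2]>.116)&(q[:,2]<.19)
for z in (.12,.13,.14,.15,.16):
  r=b&(abs(q[:,2]-z)<.005)
  if r.sum(): print(z,r.sum(),"Ymid",np.round((Y[r].min()+Y[r].max())/2,1),"X",np.percentile(X[r],[10]).round(1))
print("ticket",np.round(w[218,238],3))
E
```

```text
time: 16.42
eef_pos: [0.5961, -0.1957, 0.3504]
eef_rot: [-0.236, 0.684, -0.644, -0.249]
contact_force: [-0.9, -0.1, 0.1]
width: 0.0503
t 16.43 tcp [ 0.5961 -0.1957  0.3504] tip [ 0.5936 -0.1488  0.2946] grasp [ 0.5942 -0.161   0.3091] z' [-0.036  0.643 -0.765] y' [-0.998 -0.058 -0.003] q [-0.4   0.6   0.83 -0.71 -2.04  0.21] F [-0.9 -0.1  0.1] w 0.0503
0.12 34 Ymid 2.9 X [-15.6]
0.13 35 Ymid 2.5 X [-15.8]
0.14 35 Ymid 2.7 X [-15.]
0.15 33 Ymid 1.6 X [-14.4]
0.16 38 Ymid 1.2 X [-15.3]
ticket [ 0.524 -0.046  0.027]
```

View pics/side13.png

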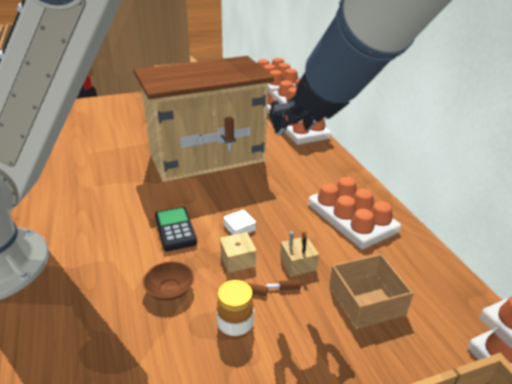

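View pics/z13.png

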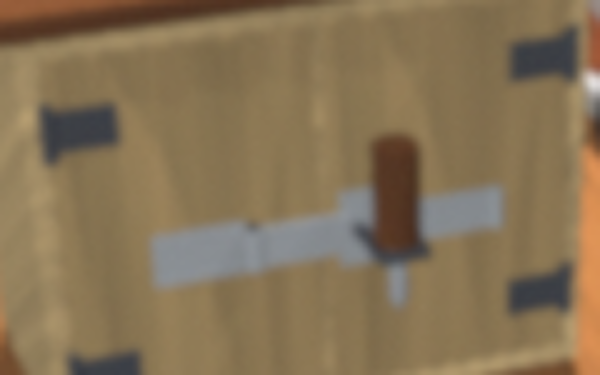

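The picture shows the handle upright on the staple at side (229,129), with its shaft below the bar at crop (398,285). The strap is flat, the hand is clear of everything and the bystanders are where they were. I hand it in.

```bash
python3 -c "
from rig import arm
print(arm.sign_off())"
```

```text
the job is handed in; nothing more can be done
None
```

The cupboard is locked and the job is handed in at about 16.5 s of the 59 s allowed; no verdict is reported.

**What I did:** I swung the hasp shut with the closed fingertips, hand leaning out 40°, and pressed until it met the stop at about 12 N. I took the largest pin from its block, regripped it once nearer the fingertips to keep them off the doors, and lowered it through the staple. It met the shoulder with about 6 N upward, and I then released it and backed away.

**Last checks:**
- **Hasp:** after I pushed it home, its face measured flat against the doors to within about 0.02 rad. The last picture still shows it flat.
- **Pin:** it stands upright, with its top at 169.5 mm as expected. The handle's centre is about 2–3 mm from the eye along x and within about 1 mm along y.
- **Hand:** it is clear of everything, with the fingers open.
- **Bystanders:** all the ones visible look unmoved. I judged this by eye, and measured only the ticket block again, at one point on its top.

**Disagreements:**
- The two cameras differ by about 3 mm along y, so I compared the pin with the staple within one camera at a time.
- Two small pins not on the list stood balanced on their tips near the jar. Both had toppled by the time I first looked again after moving. The hand had not been near them, so I left them lying.

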